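# Idle the gear unit, try its cover, free the catch and hold the cover open

### The arm

A 6-joint arm with a two-finger parallel gripper is mounted at the origin on a cart in front of the work surface, level with it; the furniture and walls round the work are solid. World frame = base frame: x ahead of the robot, y to its left, z up, the work surface at z = 0. Lengths are in m, angles in degrees, forces in N, time in s.
With the tool pointing down it reaches from about 0.35 to 0.875 m from the base axis. Payload 4.2 kg.
Tool frame: the origin (TCP) lies on the front face of the gripper's body, between the roots of the fingers; the fingertips stand 70 mm ahead of it and the grasp point (between the pads) lies 51 mm ahead of it; x points along the fingers, y is the direction in which the jaws open and shut, and the axes are right-handed (so a half turn about x gives the same grasp; the last joint's range is limited). The gripper opens to 87 mm and grips with 3 to 60 N. Pads are 19 mm wide; open, the fingers measure 117 mm over their backs; the gripper's body (75 mm by 190 mm) begins 51 mm behind the grasp point.
Start: joints at [-49.068, 22.042, 0.453, 0, -68.411, -14.817], TCP at [0.275, -0.561, 0.292] pointing down, gripper open.
Joint ranges: [-179.83, 179.83], [-69.29, 118.12], [-61.27, 80.66], [-181.25, 117.63], [-171.15, -9.14], [-177.46, 177.46]. Speed limits (degrees/s): [159.86, 159.86, 180, 180, 180, 180].

### API

Orientations are given as a 3x3 rotation matrix whose columns are the frame's x, y, z axes.
In Python, from station import r, viewer, spotter gives the robot as it stands.
- The arm moves only by the tool move_arm, never from a script. Its argument "series" is a list that holds one entry, the list of rows, each a list of 7 numbers: the turn, a rotation vector about the world's x, y, z scaled (see below), then the shift along the world's x, y, z scaled (see below), then the opening, from 0 (shut) to 1 (fully open). A call has 1 to 20 rows; each row shifts and turns the pose as measured when the row begins; what a row does not reach is not made up. The controller multiplies each number of a shift by 60 mm and each number of a turn by 8 degrees. A row lasts 1/8 s, in which the tool goes at most 62.5 mm and 10.7 degrees, less where a joint would pass 70% of its speed; a pose out of reach is approached as far as the arm can. A call with a number of a shift or a turn outside -1 to 1 is refused whole. A call with a gripper value outside its range is refused whole. The fingers move at their own pace and stop on an object; the grip force is fixed at half the most. Time passes only in rows, so rows that do not move let the fingers close. It gives the time, the measured TCP pose, the force and the opening at its end, in the units of the state.
- r.sense(): the state, without advancing time (a new reading comes with each control period).
- viewer.capture(name): name is "scene" or "top" or "wrist"; returns (picture, depth): 384x512x3 uint8, red, green, blue; 384x512 float32, m along the optical axis (not along the pixel's ray), 0 where there is no reading.
- viewer.camera_params(name): a dict with "mtx" (3x3 intrinsics, pixels), "pose" (4x4, takes a point from camera to world coordinates). Camera axes: x right, y down, z forward; pixel columns grow to the right and rows downward; lengths in m; the calibration is good to about 2 mm. A picture is of the moment at which its call begins: read the wrist's pose just before it. camera_params takes no time and is no camera call; for the wrist camera it gives the pose at the moment of the call.
- r.finish_job(): hands the job in, once; it reports no verdict.
Trained networks look in the newest picture that a camera, given by its name, has taken for a name from the list of things; names that differ only in an ending like _2 or _b are one class to them, and where a whole thing is asked for, a point or a joint stands for the part that bears it (a point fixed in the world has none). Each returns a list of dicts, best first, with "conf" (0 to 1); they miss things now and then, are a little off and sometimes report something else, mostly with a low value. They report only what shows in the picture. A call takes as long as a camera call.
- spotter.find_in(camera, name): "centre" ([column, row] in pixels, amid what is visible of it).
- spotter.trace(camera, name): "mask" (384x512 bool, what is visible of it) and "centre" ([column, row] in pixels, amid what is visible of it).
The state is a dict: "time_s": time; "joints": joint angles; "joint_velocities": joint speeds; "effort": joint torques, N m; "tcp_pos": TCP position; "ee_rot": TCP orientation; "wrist_force": force on the tool from outside, world axes, zero at the start; "moment": the same for the moment, N m; "gripper_width": opening from 0.0 (shut) to 1.0 (fully open).
Only numpy, scipy, OpenCV 4.12 (cv2) and the standard library are available. Lean on these libraries where they do the work, as an engineer would, in place of code of your own. Each camera call takes 0.05 s, during which the arm holds its last target.

### The job

Set the speed lever of the gear unit to idle (straight up), then tug its cover upwards by the handle, before touching the release slide, to feel whether the catch holds it. If it is caught, push the release slide all the way over to free it; then swing the cover more than half open (about 50 to 60 degrees) and finish while still holding it there by its handle with the gripper, leaving the lever at idle and the things round about undisturbed.

Things in the scene. Friction and masses are not known exactly. Their poses are not given: they have to be found in the camera images.
- unit: the gear unit, a fixed plain grey steel box, 208 x 250 x 80 mm; origin under its centre on the work surface. Its x points to its back (the cover's hinge side), its y to its left as the robot sees it, z up; all offsets here are along these axes. Its front deck (62 mm deep, top at z = 80 mm) is at -x, the lever strip (60 mm wide, top at z = 80 mm) is at -y, the cover fills the rest
- speed_lever (a joint): angle of the speed lever: 0 = straight up = idle (at the longest mark of the small aluminium half-round scale beside it), positive = the ball leans to the unit's -x (towards the robot), limits +-0.95 rad. It starts leaning to the robot. It turns stiffly (about 2 N at the ball) and stays where it is left
- lever_ball (a point): centre of the lever's black ball knob, 26 mm diameter, 75 mm from the pivot; free on all sides
- lever_pivot (a point): pivot of the lever, at unit (0, -85, 88) mm; the lever swings in the unit's x-z plane
- cover (a joint): opening angle of the cover: 0 = shut, grows as its front edge rises, limit 1.35 rad; noise is small beside 0.1. Mass about 0.35 kg; it falls shut from every angle when let go. If the hidden catch inside holds it, it lifts only about 0.035 rad (4 mm at the handle) and then stops hard; otherwise it lifts freely with 2 to 4 N. Whether the catch holds differs from case to case and cannot be seen from outside
- cover_handle (a point): middle of the cover's pull handle: a round steel bar 10 mm thick along the unit's y, 76 mm between its two posts; its axis is 35 mm above the cover's top face (the cover is 6 mm thick, its top at z = 86 mm when shut), so fingers can close on it along the unit's x. When shut it lies at unit (-20, 10, 121) mm
- cover_hinge (a point): point on the cover's hinge line, in line with the handle, at unit (88, 10, 83) mm; the hinge line runs along the unit's y. The handle lies 108 mm in front of it and 38 mm above it when shut
- release (a joint): travel of the release slide: 0 = at rest, 0.018 m = all the way over. It slides along the unit's +y, needs about 2 N, has no spring and stays where it is left. At the end of its travel the catch is surely free and stays free
- release_grip (a point): centre of the release slide's thumb block, steel, 18 mm (x) by 16 mm (y) by 20 mm high, on the front deck (its underside is at the deck, z = 80 mm); at unit (-79, 76, 90.5) mm when at rest; its back face is 34 mm from the cover's front edge
- tin: bystander: open grey tin, 76 mm diameter, 107 mm high, left of the unit; origin under its centre
- tape: bystander: tape measure, 36 x 76 x 66 mm, right of the unit; origin under its centre
- chisel: bystander: cold chisel, 163 mm long, 19 mm thick, lying in front of the unit; origin under its centre
- nut: bystander: big hexagon nut, 44 mm wide, 20 mm high, right of the unit; origin under its centre
- bolt: bystander: bolt standing on its head, 30 x 26 x 55 mm, behind the unit; origin under its centre

How it is judged (in metres and radians):
On the way, in this order (a step that is already met when the one before it is completed fails the run):
1. the speed lever stands at idle (upright within 0.12 rad), cover still shut (value of joint speed_lever between -0.12 and 0.12 rad and value of joint cover below 0.015 rad), for 0.2 s.
2. the cover has been tugged up (0.02 rad or more) by the fingers before the release slide was touched (value of joint cover above 0.02 rad and contact force between the fingers and cover above 0.5 N and value of joint release below 0.004 m), for 0.1 s.
3. the cover is swung open beyond 0.75 rad (value of joint cover above 0.75 rad), for 0.2 s.
At the end, for the whole second after the job is handed in: The cover is held still by the gripper's fingers at its handle, open between 0.75 and 1.3 rad (43 to 74 degrees), and the speed lever stands upright within 0.14 rad (value of joint cover between 0.75 and 1.3 rad and velocity of joint cover between -0.1 and 0.1 rad/s and contact force between the fingers and cover above 0.5 N and distance between the grasp point and cover_handle below 0.045 m and value of joint speed_lever between -0.14 and 0.14 rad); the arm keeps its last pose, push and grip.
It fails at once if the cover is opened while the speed lever is not at idle (value of joint cover above 0.1 rad and (value of joint speed_lever above 0.2 rad or value of joint speed_lever below -0.2 rad)).
It fails at once if a bystander is moved by more than 30 mm (distance of any of tin, tape, chisel, nut, bolt from where it was at the start of the episode above 0.03 m).
It also fails if it takes over 64 s, if anything falls off the work surface, if the arm or the gripper's body presses on something with over 40 N, if the wrist force passes 120 N, or if a joint passes its speed limit or range.

## Working session

There is one attempt and no reset: what is moved stays moved. The work goes in short steps, Python scripts to look and compute and a tool call to move; the robot and the scene stay as the last step left them, time stands still between calls to the robot, and variables do not carry over. Pictures are saved under pics/ and viewed, and the job is handed in when it is done.

Besides the shell and the picture viewer there is one more tool, called after "Emit:" as name(argument=value, ...) on one line, values as JSON. move_arm: Moves the arm, as the interface text tells. Its arguments: {"type":"object","properties":{"series":{"type":"array","items":{"type":"array","items":{"type":"array","items":{"type":"number","minimum":-1,"maximum":1}}}}},"required":["series"]}

```bash
mkdir -p pics; ls; python3 - <<'E'
from station import r, viewer, spotter
import cv2
print(r.sense())
for n in("scene","top","wrist"):
    p,d=viewer.capture(n); cv2.imwrite(f"pics/{n}0.png",p[:,:,::-1]); c=viewer.camera_params(n); print(n,c["mtx"].round(1).tolist(),c["pose"].round(3).tolist())
E
```

```text
pics
{'time_s': 0.0, 'joints': array([-4.90694096e+01,  2.20909148e+01,  3.79546846e-01, -2.89831454e-02,
       -6.84117362e+01, -1.48168864e+01]), 'joint_velocities': array([-0.05826287, -0.14061933,  0.01515642, -0.02953891,  0.03565297,
        0.0729429 ]), 'effort': array([ 1.14395434e-04, -3.90669465e+01,  1.87400687e+01,  4.21966419e+00,
        1.09790917e-02, -2.05854180e-04]), 'tcp_pos': array([ 0.27492071, -0.56078069,  0.29115625]), 'ee_rot': array([[-1.05223080e-03, -4.39985208e-01,  8.98004404e-01],
       [ 1.93137784e-03,  8.98002332e-01,  4.39986456e-01],
       [-9.99997581e-01,  2.19735311e-03, -9.51280299e-05]]), 'wrist_force': array([-0.61217607,  0.47397725,  0.46214484]), 'moment': array([-0.02367816,  0.00511331,  0.02433969]), 'gripper_width': 1.0021792811043468}
scene [[408.5, 0.0, 257.0], [0.0, 408.5, 177.3], [0.0, 0.0, 1.0]] [[-0.763, -0.413, 0.497, 0.108], [-0.646, 0.483, -0.591, 0.551], [0.004, -0.772, -0.636, 0.677], [0.0, 0.0, 0.0, 1.0]]
top [[446.3, 0.0, 254.7], [0.0, 446.3, 191.2], [0.0, 0.0, 1.0]] [[0.014, -0.992, 0.127, 0.443], [-0.999, -0.01, 0.032, 0.026], [-0.03, -0.128, -0.991, 1.033], [0.0, 0.0, 0.0, 1.0]]
wrist [[303.1, 0.0, 258.8], [0.0, 303.1, 191.3], [0.0, 0.0, 1.0]] [[-0.44, 0.857, 0.267, 0.201], [0.898, 0.419, 0.133, -0.598], [0.002, 0.298, -0.954, 0.384], [0.0, 0.0, 0.0, 1.0]]
```

View pics/scene0.png

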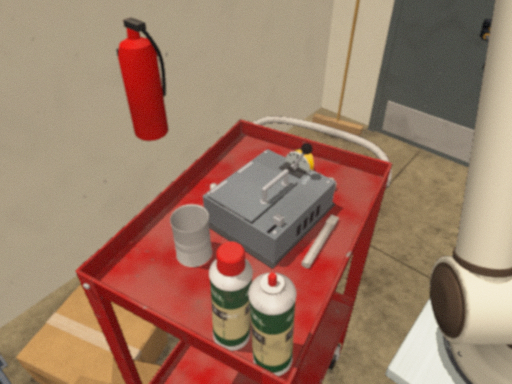

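View pics/top0.png

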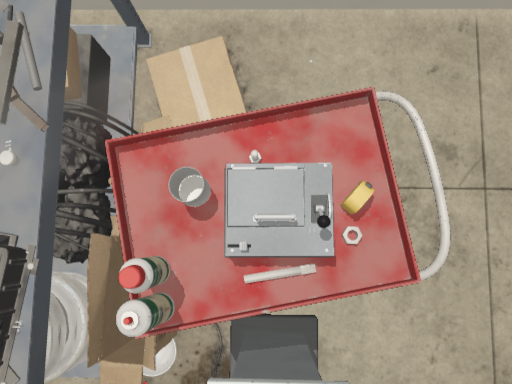

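```bash
cat > h.py <<'E'
from station import r, viewer, spotter
import numpy as np, cv2
def cloud(n,d):
    c=viewer.camera_params(n); K=c["mtx"];T=c["pose"]
    v,u=np.mgrid[0:384,0:512]
    P=np.stack([(u-K[0,2])/K[0,0]*d,(v-K[1,2])/K[1,1]*d,d],-1)
    W=P@T[:3,:3].T+T[:3,3]; W[d<=0]=np.nan
    return W
def st():
    s=r.sense(); print("t",round(s["time_s"],2),"tcp",s["tcp_pos"].round(4),"F",s["wrist_force"].round(1),"M",s["moment"].round(2),"w",round(s["gripper_width"],3)); print(s["ee_rot"].round(3).tolist(),s["joints"].round(1)); return s
E
python3 - <<'E'
from h import *
for n in ("scene","top"):
    p,d=viewer.capture(n); W=cloud(n,d)
    for t in ("unit","speed_lever","lever_ball","cover","cover_handle","release_grip","tin","tape","chisel","nut","bolt"):
        o=spotter.trace(n,t)
        for x in o[:2]:
            m=x["mask"]; q=W[m]; q=q[~np.isnan(q[:,0])]
            print(n,t,round(x["conf"],2),np.round(x["centre"],0),m.sum(),np.median(q,0).round(3) if len(q) else None, np.percentile(q,[3,97],axis=0).round(3).tolist() if len(q) else None)
E
```

```text
scene unit 0.77 [270. 203.] 9825 [0.502 0.047 0.079] [[0.428, -0.096, 0.004], [0.615, 0.123, 0.117]]
scene speed_lever 0.6 [301. 154.] 195 [ 0.503 -0.076  0.151] [[0.487, -0.097, 0.088], [0.537, -0.067, 0.166]]
scene speed_lever 0.54 [252. 188.] 2881 [0.549 0.046 0.085] [[0.494, -0.039, 0.082], [0.613, 0.114, 0.123]]
scene lever_ball 0.53 [301. 151.] 188 [ 0.503 -0.076  0.153] [[0.487, -0.086, 0.086], [0.529, -0.067, 0.166]]
scene cover 0.91 [252. 190.] 2924 [0.549 0.046 0.085] [[0.494, -0.039, 0.082], [0.614, 0.114, 0.123]]
scene cover_handle 0.77 [256. 188.] 2913 [0.55  0.046 0.085] [[0.494, -0.039, 0.082], [0.614, 0.114, 0.123]]
scene tin 0.75 [192. 233.] 2024 [0.566 0.208 0.067] [[0.54, 0.167, 0.007], [0.613, 0.239, 0.104]]
scene chisel 0.86 [320. 239.] 541 [0.386 0.015 0.014] [[0.37, -0.069, 0.002], [0.406, 0.081, 0.018]]
scene chisel 0.68 [271. 205.] 9893 [0.502 0.046 0.079] [[0.428, -0.097, 0.004], [0.615, 0.123, 0.117]]
scene nut 0.51 [269. 201.] 9885 [0.502 0.046 0.078] [[0.428, -0.097, 0.004], [0.616, 0.123, 0.115]]
scene bolt 0.63 [272. 204.] 10059 [0.502 0.046 0.078] [[0.
[... 567 characters left out ...]
cover_handle 0.67 [268. 192.] 4471 [0.554 0.034 0.087] [[0.495, -0.042, 0.083], [0.614, 0.11, 0.125]]
top tin 0.65 [187. 186.] 1219 [0.581 0.209 0.025] [[0.54, 0.166, 0.002], [0.611, 0.238, 0.107]]
top tin 0.64 [358. 199.] 548 [ 0.557 -0.167  0.063] [[0.529, -0.196, 0.028], [0.588, -0.141, 0.069]]
top tape 0.66 [360. 196.] 637 [ 0.555 -0.165  0.062] [[0.527, -0.196, -0.0], [0.589, -0.141, 0.069]]
top chisel 0.58 [279. 272.] 619 [ 0.389 -0.003  0.016] [[0.37, -0.075, 0.001], [0.408, 0.075, 0.021]]
top nut 0.78 [354. 230.] 221 [ 0.476 -0.161  0.02 ] [[0.458, -0.18, -0.0], [0.494, -0.142, 0.024]]
top bolt 0.65 [277. 208.] 10330 [0.523 0.006 0.083] [[0.431, -0.102, 0.011], [0.622, 0.116, 0.124]]
```

```bash
python3 - <<'E'
from h import *
p,d=viewer.capture("top"); W=cloud("top",d); q=W.reshape(-1,3)
cv2.imwrite("pics/topz.png",cv2.resize(p[140:280,200:400,::-1],None,fx=4,fy=4,interpolation=cv2.INTER_CUBIC))
m=(q[:,2]>.113)&(q[:,2]<.132)&(abs(q[:,1]-.02)<.07)&(q[:,0]>.45)&(q[:,0]<.6)
h=q[m]; print("handle",m.sum(),h.mean(0),h.min(0),h.max(0)); print(np.polyfit(h[:,1],h[:,0],1))
m=(q[:,2]>.07)&(q[:,2]<.095)&(q[:,0]>.4)&(q[:,0]<.66)&(abs(q[:,1])<.15)
b=q[m][:,:2].astype(np.float32); print("top",cv2.minAreaRect(b*1000), b.min(0),b.max(0))
s=q[(q[:,2]>.14)&(q[:,2]<.18)&(q[:,0]>.45)&(q[:,0]<.6)&(abs(q[:,1]+.08)<.05)]
print(len(s)); A=np.c_[2*s,np.ones(len(s))]; x=np.linalg.lstsq(A,(s**2).sum(1),rcond=None)[0]; print("ball",x[:3],np.sqrt(x[3]+x[:3]@x[:3]), s.min(0),s.max(0))
m=(q[:,2]>.092)&(q[:,2]<.108)&(q[:,0]<.5)&(q[:,0]>.42)&(q[:,1]>.03)&(q[:,1]<.13)
print("rel",m.sum(),np.median(q[m],0),q[m].min(0),q[m].max(0))
E
```

```text
handle 205 [0.50693095 0.01487326 0.12525911] [ 0.50237854 -0.0273258   0.11831272] [0.51160007 0.05609561 0.13050221]
[-0.01233405  0.50711439]
top ((527.8833618164062, 5.334114074707031), (200.1044158935547, 230.07415771484375), 0.9673528671264648) [ 0.42616174 -0.11056714] [0.6284314  0.12039744]
137
ball [ 0.49723549 -0.08002755  0.15799125] 0.011763141017220516 [ 0.48590384 -0.09148183  0.15470082] [ 0.50967331 -0.06760486  0.17281635]
rel 72 [0.44756668 0.07978059 0.10073021] [0.43921008 0.07235931 0.09370973] [0.45597599 0.08769244 0.10496667]
```

View pics/topz.png

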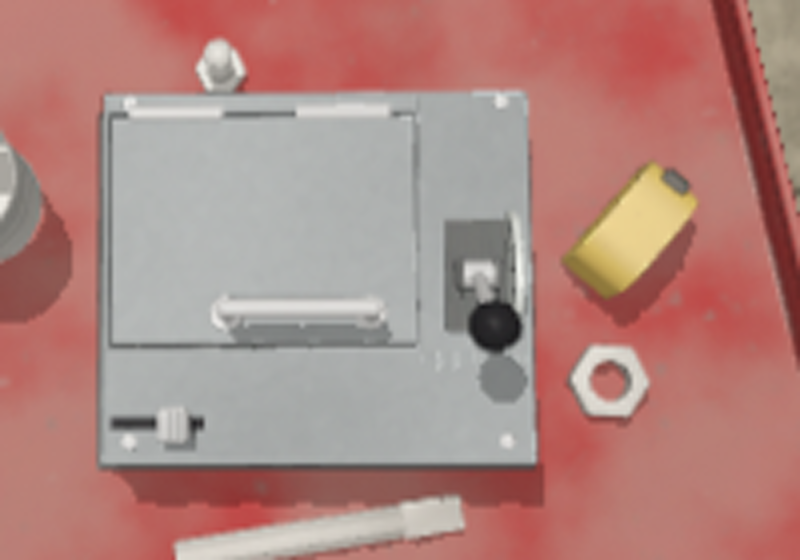

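Emit:
move_arm(series=[[[0,0,0.675,0.333,0.667,0,1],[0,0,0.675,0.333,0.667,0,1],[0,0,0.675,0.333,0.667,0,1],[0,0,0.675,0.333,0.667,0,1],[0,0,0.675,0.333,0.667,0,1],[0,0,0.675,0.333,0.667,0,1],[0,0,0.675,0.333,0.667,0,1],[0,0,0.675,0.333,0.667,0,1],[0,0,0.675,0.333,0.667,0,1],[0,0,0.675,0.333,0.667,0,1],[0,0,0.675,0.333,0.667,0,1],[0,0,0.675,0.333,0.667,0,1],[0,0,0,0,0,0,1]]])

```text
time_s: 3.02
tcp_pos: [0.5208, -0.0656, 0.2938]
ee_rot: [[0.007, -0.999, -0.053], [0.0, -0.053, 0.999], [-1.0, -0.007, -0.0]]
wrist_force: [-0.2, -0.1, 0.5]
gripper_width: 1.003
```

```bash
cat > go.py <<'E'
# go.py x y z : world grasp target; prints shift units and rotation needed to vertical, jaws yaw .015, tilt arg4 (deg about y)
import sys
from h import *
from scipy.spatial.transform import Rotation as R
s=st(); x=np.array(list(map(float,sys.argv[1:4]))); tilt=float(sys.argv[4]) if len(sys.argv)>4 else 0
c,n=np.cos(.015),np.sin(.015)
D=np.array([[0,-c,n*-1],[0,-n,c],[-1,0,0]],float)
D[:,2]=np.cross(D[:,0],D[:,1])
D=R.from_rotvec(np.array([-n,c,0])*np.radians(tilt)).as_matrix()@D
t=x-D[:,0]*.051
print("grasp now",(s["tcp_pos"]+.051*s["ee_rot"][:,0]).round(4),"shift mm",((t-s["tcp_pos"])*1000).round(1),"units",((t-s["tcp_pos"])/.06).round(3),"turn units",(np.degrees(R.from_matrix(D@s["ee_rot"].T).as_rotvec())/8).round(3))
E
python3 go.py .515 -.0795 .156
```

```text
t 3.02 tcp [ 0.5208 -0.0656  0.2938] F [-0.2 -0.1  0.5] M [-0.02  0.15 -0.05] w 1.003
[[0.007, -0.999, -0.053], [0.0, -0.053, 0.999], [-1.0, -0.007, -0.0]] [ 10.6  12.1 -13.6   0.1 -63.9  -7.6]
grasp now [ 0.5211 -0.0656  0.2428] shift mm [ -5.8 -13.9 -86.8] units [-0.096 -0.232 -1.447] turn units [ 0.001  0.049 -0.272]
```

Emit:
move_arm(series=[[[0,0.05,-0.27,-0.1,-0.23,0,1],[0,0,0,0,0,0,1],[0,0,0,0,0,-0.35,1],[0,0,0,0,0,-0.35,1],[0,0,0,0,0,-0.35,1],[0,0,0,0,0,-0.35,1],[0,0,0,0,0,0,1]]])

```text
time_s: 3.9
tcp_pos: [0.5112, -0.0874, 0.2092]
ee_rot: [[0.002, -1.0, 0.001], [-0.0, 0.001, 1.0], [-1.0, -0.002, -0.0]]
wrist_force: [-0.5, -0.3, -0.0]
gripper_width: 1.004
```

```bash
python3 go.py .515 -.0795 .156; python3 - <<'E'
from h import *
p,d=viewer.capture("wrist"); cv2.imwrite("pics/w1.png",p[:,:,::-1])
E
```

```text
t 3.9 tcp [ 0.5112 -0.0874  0.2092] F [-0.5 -0.3 -0. ] M [ 0.01  0.08 -0.01] w 1.004
[[0.002, -1.0, 0.001], [-0.0, 0.001, 1.0], [-1.0, -0.002, -0.0]] [  8.3  16.3 -21.2   0.  -52.4  -8.3]
grasp now [ 0.5113 -0.0874  0.1582] shift mm [ 3.8  7.9 -2.2] units [ 0.063  0.132 -0.037] turn units [0.002 0.012 0.112]
```

View pics/w1.png

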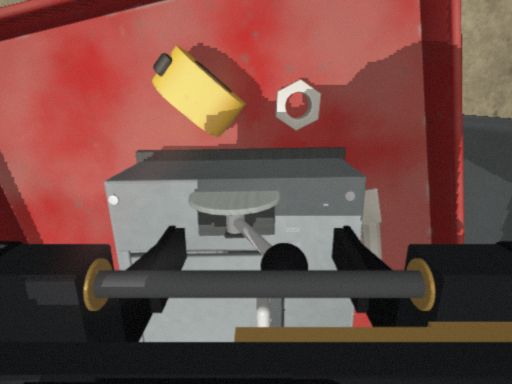

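The wrist view shows the ball at about (285, 262) between the open fingers, with the lever leaning to the robot (image right). I'll centre in y and close.

Emit:
move_arm(series=[[[0,0,0.11,0.06,0.13,0,1],[0,0,0,0,0,0,1],[0,0,0,0,0,0,0.6],[0,0,0,0,0,0,0.3],[0,0,0,0,0,0,0.25],[0,0,0,0,0,0,0.25],[0,0,0,0,0,0,0.25]]])

```text
time_s: 4.82
tcp_pos: [0.514, -0.0799, 0.2134]
ee_rot: [[0.002, -1.0, -0.015], [-0.001, -0.015, 1.0], [-1.0, -0.002, -0.001]]
wrist_force: [-4.6, -0.1, 3.7]
gripper_width: 0.521
```

```bash
python3 go.py .5283 -.0795 .163
```

```text
t 4.83 tcp [ 0.514  -0.0799  0.2134] F [-4.6 -0.1  3.7] M [ 0.02  1.4  -0.02] w 0.521
[[0.002, -1.0, -0.015], [-0.001, -0.015, 1.0], [-1.0, -0.002, -0.001]] [  9.1  16.1 -20.8   0.1 -53.   -8.3]
grasp now [ 0.5141 -0.0799  0.1624] shift mm [14.3  0.4  0.6] units [0.238 0.007 0.011] turn units [ 0.006  0.014 -0.002]
```

Emit:
move_arm(series=[[[0,0,0,0,0,0,0.32],[0,0,0,0,0,0,0.32],[0,0,0,0,0,0,0.32]]])

```text
time_s: 5.2
tcp_pos: [0.5136, -0.0801, 0.2133]
ee_rot: [[0.001, -1.0, -0.015], [-0.001, -0.015, 1.0], [-1.0, -0.001, -0.001]]
wrist_force: [-3.9, -0.6, 1.9]
gripper_width: 0.324
```

```bash
python3 go.py .5283 -.0795 .163;python3 - <<'E'
from h import *
p,d=viewer.capture("wrist"); cv2.imwrite("pics/w2.png",p[:,:,::-1])
E
```

```text
t 5.2 tcp [ 0.5136 -0.0801  0.2133] F [-3.9 -0.6  1.9] M [ 0.    1.09 -0.04] w 0.324
[[0.001, -1.0, -0.015], [-0.001, -0.015, 1.0], [-1.0, -0.001, -0.001]] [  9.1  16.1 -20.8   0.1 -53.   -8.3]
grasp now [ 0.5137 -0.0802  0.1623] shift mm [14.7  0.6  0.7] units [0.244 0.01  0.011] turn units [ 0.008  0.009 -0.001]
```

View pics/w2.png

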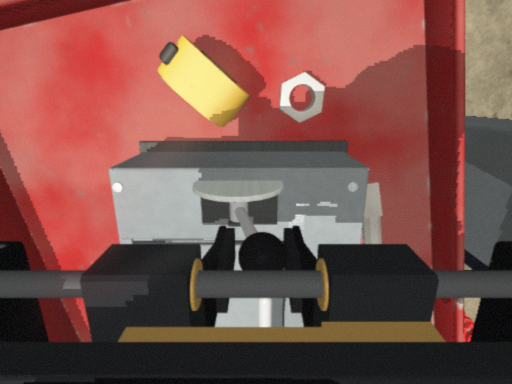

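The ball sits at about (262, 250) between the nearly shut pads. Now carry it to upright.

Emit:
move_arm(series=[[[0,0,0,0.12,0,0,0.3],[0,0,0,0.12,0,0,0.28],[0,0,0,0,0,0,0.28],[0,0,0,0,0,0,0.28]]])

```text
time_s: 5.75
tcp_pos: [0.5297, -0.08, 0.2135]
ee_rot: [[0.002, -1.0, -0.015], [-0.001, -0.015, 1.0], [-1.0, -0.002, -0.001]]
wrist_force: [-3.2, -0.1, 3.3]
gripper_width: 0.283
```

```bash
python3 go.py .5283 -.0795 .163;python3 - <<'E'
from h import *
p,d=viewer.capture("wrist"); cv2.imwrite("pics/w3.png",p[:,:,::-1])
E
```

```text
t 5.75 tcp [ 0.5297 -0.08    0.2135] F [-3.2 -0.1  3.3] M [0.04 1.36 0.01] w 0.283
[[0.002, -1.0, -0.015], [-0.001, -0.015, 1.0], [-1.0, -0.002, -0.001]] [  8.8  17.6 -18.7   0.1 -53.7  -8. ]
grasp now [ 0.5298 -0.0801  0.1625] shift mm [-1.4  0.5  0.5] units [-0.023  0.009  0.009] turn units [ 0.009  0.013 -0.003]
```

View pics/w3.png

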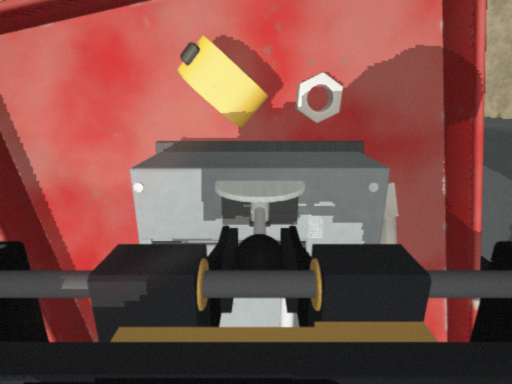

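Emit:
move_arm(series=[[[0,0,0,-0.02,0,0,0.4],[0,0,0,0,0,0,0.7],[0,0,0,0,0,0,0.9],[0,0,0,0,0,0.4,0.9],[0,0,0,0,0,0.6,0.9],[0,0,0,0,0.8,0.3,0.9],[0,0,0,-0.2,0.8,0,0.9],[0,0,0,0,0,0,0.9]]])

```text
time_s: 6.8
tcp_pos: [0.5194, 0.0189, 0.2938]
ee_rot: [[0.013, -1.0, -0.014], [0.002, -0.014, 1.0], [-1.0, -0.013, 0.002]]
wrist_force: [-0.8, 0.5, 0.5]
gripper_width: 0.896
```

```bash
python3 go.py .507 .015 .121;python3 - <<'E'
from h import *
for n in("top","scene","wrist"):
    p,d=viewer.capture(n); cv2.imwrite(f"pics/{n}4.png",p[:,:,::-1])
    W=cloud(n,d); q=W.reshape(-1,3)
    s=q[(q[:,2]>.15)&(q[:,2]<.18)&(q[:,0]>.45)&(q[:,0]<.6)&(abs(q[:,1]+.08)<.02)]
    if len(s)>10:
        A=np.c_[2*s,np.ones(len(s))]; x=np.linalg.lstsq(A,(s**2).sum(1),rcond=None)[0]; print(n,len(s),"ball",x[:3],np.sqrt(x[3]+x[:3]@x[:3]), s.min(0),s.max(0))
E
```

```text
t 6.8 tcp [0.5194 0.0189 0.2938] F [-0.8  0.5  0.5] M [-0.02  0.09  0.01] w 0.896
[[0.013, -1.0, -0.014], [0.002, -0.014, 1.0], [-1.0, -0.013, 0.002]] [ 20.1  11.4 -14.5   0.2 -63.4 -19.4]
grasp now [0.52   0.019  0.2428] shift mm [ -12.4   -3.9 -121.8] units [-0.206 -0.065 -2.03 ] turn units [-0.013  0.09   0.01 ]
top 138 ball [ 0.52898514 -0.07968622  0.16560288] 0.011711058968863647 [ 0.51672881 -0.09110717  0.16324522] [ 0.54012667 -0.06725355  0.17842535]
scene 58 ball [ 0.52983835 -0.07827168  0.16235047] 0.011660509768432869 [ 0.51810304 -0.08554049  0.15220129] [ 0.53147944 -0.06643359  0.17459348]
wrist 1188 ball [ 0.52967995 -0.08211558  0.1633906 ] 0.01253984051809632 [ 0.51727249 -0.09424833  0.16181852] [ 0.54201227 -0.0695907   0.17788703]
```

View pics/wrist4.png

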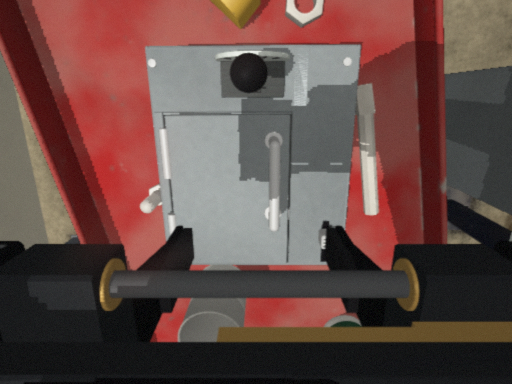

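The lever is upright (ball x ≈ 0.529, pivot 0.528). Next, go down to the handle.

Emit:
move_arm(series=[[[0,0.09,0,-0.2,-0.06,0,0.8],[0,0,0,0,0,0,0.8],[0,0,0,0,0,-0.4,0.8],[0,0,0,0,0,-0.4,0.8],[0,0,0,0,0,-0.4,0.8],[0,0,0,0,0,-0.4,0.8],[0,0,0,0,0,-0.3,0.8],[0,0,0,0,0,0,0.8]]])

```text
time_s: 7.95
tcp_pos: [0.5072, 0.0069, 0.1759]
ee_rot: [[-0.001, -1.0, -0.0], [0.0, -0.0, 1.0], [-1.0, 0.001, 0.0]]
wrist_force: [0.3, 0.6, 0.3]
gripper_width: 0.803
```

```bash
python3 go.py .507 .015 .121;python3 - <<'E'
from h import *
p,d=viewer.capture("wrist"); cv2.imwrite("pics/w5.png",p[:,:,::-1])
E
```

```text
t 7.95 tcp [0.5072 0.0069 0.1759] F [0.3 0.6 0.3] M [-0.01  0.06  0.03] w 0.803
[[-0.001, -1.0, -0.0], [0.0, -0.0, 1.0], [-1.0, 0.001, 0.0]] [ 19.1  17.7 -25.   -0.1 -47.4 -19.1]
grasp now [0.5072 0.0069 0.1249] shift mm [-0.2  8.1 -3.9] units [-0.004  0.136 -0.066] turn units [-0.003 -0.007  0.105]
```

View pics/w5.png

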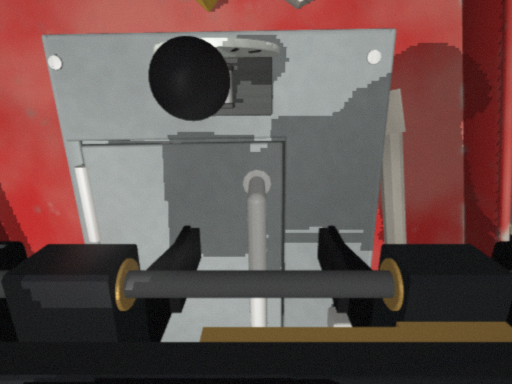

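Handle bar at column ~258, midway between fingers (190 and 330). Centre in y and close.

Emit:
move_arm(series=[[[0,0,0.1,0,0.13,-0.06,0.6],[0,0,0,0,0,0,0.4],[0,0,0,0,0,0,0.2],[0,0,0,0,0,0,0],[0,0,0,0,0,0,0],[0,0,0,0,0,0,0],[0,0,0,0,0,0,0],[0,0,0,0,0,0,0],[0,0,0,0,0,0,0]]])

```text
time_s: 9.12
tcp_pos: [0.5078, 0.0155, 0.1757]
ee_rot: [[0.003, -1.0, -0.015], [0.002, -0.015, 1.0], [-1.0, -0.003, 0.002]]
wrist_force: [-0.7, 0.6, 0.7]
gripper_width: 0.104
```

```bash
python3 go.py .507 .015 .121
```

```text
t 9.12 tcp [0.5078 0.0155 0.1757] F [-0.7  0.6  0.7] M [ 0.13  0.41 -0.03] w 0.104
[[0.003, -1.0, -0.015], [0.002, -0.015, 1.0], [-1.0, -0.003, 0.002]] [ 20.1  17.7 -25.   -0.1 -47.1 -19.1]
grasp now [0.508  0.0156 0.1247] shift mm [-0.8 -0.5 -3.7] units [-0.014 -0.008 -0.062] turn units [-0.014  0.021 -0.002]
```

Emit:
move_arm(series=[[[0,0,0,0,0,0.03,0],[0,0,0,0,0,0.03,0],[0,0,0,0,0,0.03,0]]])

```text
time_s: 9.5
tcp_pos: [0.5091, 0.0155, 0.1798]
ee_rot: [[0.005, -1.0, -0.015], [0.003, -0.015, 1.0], [-1.0, -0.005, 0.003]]
wrist_force: [5.9, -1.8, -15.0]
gripper_width: 0.101
```

```bash
python3 go.py .507 .015 .121
```

```text
t 9.5 tcp [0.5091 0.0155 0.1798] F [  5.9  -1.8 -15. ] M [-0.44 -1.51 -0.03] w 0.101
[[0.005, -1.0, -0.015], [0.003, -0.015, 1.0], [-1.0, -0.005, 0.003]] [ 20.   17.4 -24.7  -0.  -47.6 -19.1]
grasp now [0.5094 0.0156 0.1288] shift mm [-2.1 -0.5 -7.8] units [-0.035 -0.009 -0.131] turn units [-0.019  0.039  0.001]
```

Emit:
move_arm(series=[[[0,0,0,0,0,0.04,0],[0,0,0,0,0,0.03,0]]])

```text
time_s: 9.75
tcp_pos: [0.5092, 0.0154, 0.1798]
ee_rot: [[0.004, -1.0, -0.013], [0.004, -0.013, 1.0], [-1.0, -0.004, 0.004]]
wrist_force: [6.7, -0.0, -14.6]
gripper_width: 0.102
```

```bash
python3 go.py .507 .015 .121
```

```text
t 9.75 tcp [0.5092 0.0154 0.1798] F [  6.7  -0.  -14.6] M [-0.36 -1.57  0.04] w 0.102
[[0.004, -1.0, -0.013], [0.004, -0.013, 1.0], [-1.0, -0.004, 0.004]] [ 20.   17.5 -24.6  -0.1 -47.7 -19.1]
grasp now [0.5094 0.0156 0.1288] shift mm [-2.2 -0.4 -7.8] units [-0.036 -0.007 -0.131] turn units [-0.026  0.031  0.014]
```

It stopped hard after 4.1 mm at 15 N, so the catch holds. Let it down, release, and go to the slide.

Emit:
move_arm(series=[[[0,0,0,-0.02,0,-0.07,0],[0,0,0,0,0,0,0.2],[0,0,0,0,0,0,0.4],[0,0,0,0,0,0,0.4],[0,0,0,0,0,0.4,0.4],[0,0,0,0,0,0.5,0.2],[0,0,0,-0.5,0.25,0,0],[0,0,0,-0.5,0.25,0,0],[0,0,0,0,0,0,0],[0,0,0,0,0,0,0]]])

```text
time_s: 11.0
tcp_pos: [0.4467, 0.046, 0.2337]
ee_rot: [[0.007, -1.0, -0.013], [0.004, -0.013, 1.0], [-1.0, -0.007, 0.004]]
wrist_force: [-0.1, 0.9, -0.1]
gripper_width: 0.012
```

```bash
python3 go.py .447 .050 .105;python3 - <<'E'
from h import *
p,d=viewer.capture("top"); cv2.imwrite("pics/t6.png",p[:,:,::-1])
p,d=viewer.capture("wrist"); cv2.imwrite("pics/w6.png",p[:,:,::-1])
W=cloud("wrist",d); q=W.reshape(-1,3)
E
```

```text
t 11.0 tcp [0.4467 0.046  0.2337] F [-0.1  0.9 -0.1] M [0.02 0.08 0.02] w 0.012
[[0.007, -1.0, -0.013], [0.004, -0.013, 1.0], [-1.0, -0.007, 0.004]] [ 26.7   7.9 -28.3  -0.1 -53.3 -25.9]
grasp now [0.447  0.0462 0.1827] shift mm [  0.3   4.  -77.7] units [ 0.005  0.067 -1.295] turn units [-0.031  0.047  0.012]
```

View pics/w6.png

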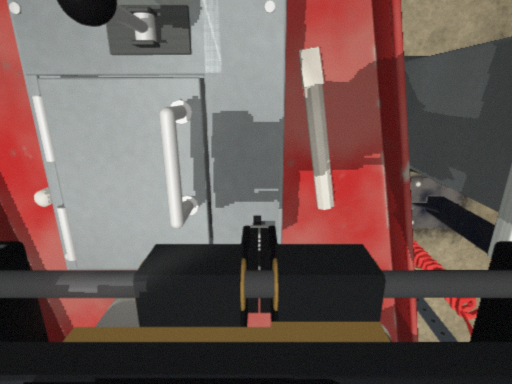

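View pics/t6.png

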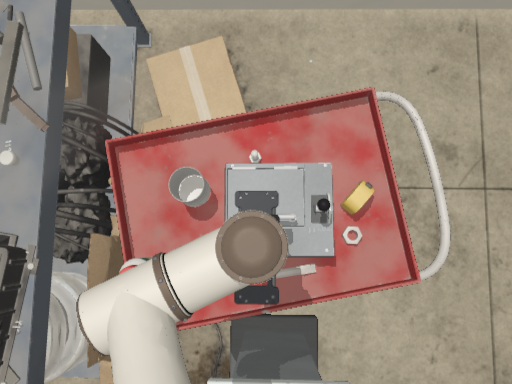

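Emit:
move_arm(series=[[[-0.03,0.05,0,0,0.03,-0.4,0],[0,0,0,0,0,-0.4,0],[0,0,0,0,0,-0.3,0],[0,0,0,0,0,-0.2,0],[0,0,0,0,0,0,0]]])

```text
time_s: 11.72
tcp_pos: [0.4502, 0.0467, 0.1528]
ee_rot: [[0.0, -1.0, -0.009], [-0.0, -0.009, 1.0], [-1.0, -0.0, -0.0]]
wrist_force: [0.3, 0.1, 0.1]
gripper_width: 0.007
```

```bash
python3 go.py .447 .080 .105
```

```text
t 11.72 tcp [0.4502 0.0467 0.1528] F [0.3 0.1 0.1] M [0.02 0.09 0.03] w 0.007
[[0.0, -1.0, -0.009], [-0.0, -0.009, 1.0], [-1.0, -0.0, -0.0]] [ 26.6  14.9 -33.8   0.  -41.3 -26.1]
grasp now [0.4502 0.0467 0.1018] shift mm [-3.2 33.3  3.2] units [-0.053  0.554  0.053] turn units [0.003 0.    0.043]
```

Emit:
move_arm(series=[[[0,0,0.04,-0.05,0.1,0.04,0],[0,0,0,0,0.1,0,0],[0,0,0,0,0.1,0,0],[0,0,0,0,0.1,0,0],[0,0,0,0,0.08,0,0],[0,0,0,0,0.06,0,0]]])

```text
time_s: 12.48
tcp_pos: [0.4474, 0.0788, 0.157]
ee_rot: [[0.0, -1.0, -0.017], [-0.006, -0.017, 1.0], [-1.0, -0.0, -0.006]]
wrist_force: [9.3, -25.1, -1.4]
gripper_width: 0.006
```

```bash
python3 go.py .447 .083 .105
```

```text
t 12.47 tcp [0.4474 0.0788 0.157 ] F [  9.3 -25.1  -1.4] M [-7.35 -2.78 -0.12] w 0.006
[[0.0, -1.0, -0.017], [-0.006, -0.017, 1.0], [-1.0, -0.0, -0.006]] [ 30.8  14.7 -33.5   0.5 -42.  -30.1]
grasp now [0.4474 0.0785 0.106 ] shift mm [-0.4  4.2 -1. ] units [-0.006  0.069 -0.017] turn units [ 0.043  0.002 -0.015]
```

Emit:
move_arm(series=[[[0,0,0,0,0.05,0,0],[0,0,0,0,0.05,0,0]]])

```text
time_s: 12.72
tcp_pos: [0.4476, 0.0794, 0.1571]
ee_rot: [[-0.003, -1.0, -0.019], [-0.018, -0.019, 1.0], [-1.0, 0.003, -0.018]]
wrist_force: [6.3, -16.1, -1.1]
gripper_width: 0.004
```

```bash
python3 go.py .447 .083 .105
```

```text
t 12.72 tcp [0.4476 0.0794 0.1571] F [  6.3 -16.1  -1.1] M [-4.82 -2.06 -0.04] w 0.004
[[-0.003, -1.0, -0.019], [-0.018, -0.019, 1.0], [-1.0, 0.003, -0.018]] [ 31.1  14.8 -33.6   1.2 -42.3 -30.9]
grasp now [0.4475 0.0784 0.1061] shift mm [-0.6  3.6 -1.1] units [-0.011  0.06  -0.019] turn units [ 0.132 -0.02  -0.029]
```

At the stop. Back off, rise, and go above the handle, opening.

Emit:
move_arm(series=[[[0.13,0,0,0,-0.15,0,0],[0,0,0,0,0,0.5,0],[0,0,0,0,0,0.6,0.2],[0,0,0,0.5,-0.45,0.2,0.5],[0,0,0,0.5,-0.45,0,0.8],[0,0,0,0,0,0,0.8],[0,0,0,0,0,0,0.8]]])

```text
time_s: 13.6
tcp_pos: [0.5108, 0.0172, 0.2395]
ee_rot: [[0.004, -1.0, -0.02], [0.003, -0.02, 1.0], [-1.0, -0.004, 0.003]]
wrist_force: [-0.1, 0.3, -0.1]
gripper_width: 0.49
```

```bash
python3 go.py .507 .015 .121;python3 - <<'E'
from h import *
for n in("top","scene","wrist"):
    p,d=viewer.capture(n); cv2.imwrite(f"pics/{n}7.png",p[:,:,::-1])
    W=cloud(n,d); q=W.reshape(-1,3)
    m=(q[:,2]>.094)&(q[:,2]<.106)&(q[:,0]<.47)&(q[:,0]>.425)&(q[:,1]>.05)&(q[:,1]<.14)
    if m.sum()>5: print(n,"rel",m.sum(),np.median(q[m],0),q[m].min(0),q[m].max(0))
    s=q[(q[:,2]>.15)&(q[:,2]<.18)&(q[:,0]>.45)&(q[:,0]<.6)&(abs(q[:,1]+.08)<.02)]
    if len(s)>10:
        A=np.c_[2*s,np.ones(len(s))]; x=np.linalg.lstsq(A,(s**2).sum(1),rcond=None)[0]; print(n,len(s),"ball",x[:3])
E
```

```text
t 13.6 tcp [0.5108 0.0172 0.2395] F [-0.1  0.3 -0.1] M [0.04 0.09 0.04] w 0.49
[[0.004, -1.0, -0.02], [0.003, -0.02, 1.0], [-1.0, -0.004, 0.003]] [ 20.1  13.6 -19.9  -0.1 -56.2 -18.8]
grasp now [0.511  0.0173 0.1885] shift mm [ -3.8  -2.2 -67.5] units [-0.063 -0.036 -1.125] turn units [-0.024  0.028 -0.039]
top rel 49 [0.44524902 0.0972896  0.10085183] [0.43899197 0.09097795 0.09730463] [0.45358478 0.10396746 0.10519001]
top 136 ball [ 0.5289295  -0.07949859  0.16549333]
scene rel 63 [0.4474671  0.09935272 0.09876104] [0.43852423 0.09110573 0.09406472] [0.45628027 0.10728105 0.10128299]
wrist 2160 ball [ 0.52988112 -0.08144493  0.16357696]
```

View pics/scene7.png

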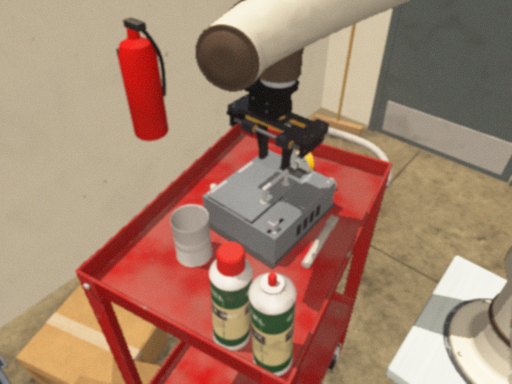

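The scene view shows the unit shut, with the gripper above the handle (~(285,150)). The slide is about 18 mm over and the lever is still upright. Now re-grip the handle.

Emit:
move_arm(series=[[[0,0.02,-0.04,-0.06,-0.03,0,0.5],[0,0,0,0,0,-0.4,0.5],[0,0,0,0,0,-0.4,0.5],[0,0,0,0,0,-0.3,0.5],[0,0,0,0,0,0,0.4],[0,0,0,0,0,0,0.2],[0,0,0,0,0,0,0],[0,0,0,0,0,0,0],[0,0,0,0,0,0,0],[0,0,0,0,0,0,0]]])

```text
time_s: 15.0
tcp_pos: [0.5076, 0.0178, 0.1757]
ee_rot: [[0.012, -1.0, -0.02], [0.006, -0.02, 1.0], [-1.0, -0.012, 0.006]]
wrist_force: [0.9, 0.5, -2.3]
gripper_width: 0.101
```

```bash
python3 go.py .507 .015 .121; python3 - <<'E'
import numpy as np
# path: handle unit rel. hinge; tilt about +unit y by a (approach x axis follows), grasp
for f in np.arange(0,1.05,.1):
    c,s=np.cos(f),np.sin(f); x=-108*c+38*s; z=108*s+38*c
    a=0.5*f; tx=x-51*-np.sin(a)*-1*-1; 
    # tool axis (-sin a,-cos a): tcp = handle + 51*(sin a, cos a)
    print(round(f,2),"handle",round(x+108,1),round(z-38,1),"tcp",round(x+108+51*np.sin(a),1),round(z-38+51*np.cos(a)-51,1),"tilt",round(np.degrees(a),1))
E
```

```text
t 15.0 tcp [0.5076 0.0178 0.1757] F [ 0.9  0.5 -2.3] M [ 0.04  0.06 -0.  ] w 0.101
[[0.012, -1.0, -0.02], [0.006, -0.02, 1.0], [-1.0, -0.012, 0.006]] [ 20.3  17.5 -25.3  -0.1 -46.4 -19.1]
grasp now [0.5082 0.0181 0.1247] shift mm [-0.6 -2.8 -3.7] units [-0.009 -0.046 -0.062] turn units [-0.042  0.087 -0.034]
0.0 handle 0.0 0.0 tcp 0.0 0.0 tilt 0.0
0.1 handle 4.3 10.6 tcp 6.9 10.5 tilt 2.9
0.2 handle 9.7 20.7 tcp 14.8 20.4 tilt 5.7
0.3 handle 16.1 30.2 tcp 23.7 29.6 tilt 8.6
0.4 handle 23.3 39.1 tcp 33.5 38.0 tilt 11.5
0.5 handle 31.4 47.1 tcp 44.1 45.5 tilt 14.3
0.6 handle 40.3 54.3 tcp 55.4 52.1 tilt 17.2
0.7 handle 49.9 60.6 tcp 67.4 57.5 tilt 20.1
0.8 handle 60.0 65.9 tcp 79.9 61.9 tilt 22.9
0.9 handle 70.6 70.2 tcp 92.8 65.1 tilt 25.8
1.0 handle 81.6 73.4 tcp 106.1 67.2 tilt 28.6
```

Emit:
move_arm(series=[[[0,0.36,0,0.115,0,0.175,0],[0,0.36,0,0.13,0,0.165,0],[0,0.36,0,0.148,0,0.153,0],[0,0,0,0,0,0,0]]])

```text
time_s: 15.5
tcp_pos: [0.5306, 0.018, 0.2033]
ee_rot: [[-0.145, -0.989, -0.017], [0.007, -0.018, 1.0], [-0.989, 0.145, 0.01]]
wrist_force: [-0.5, -0.7, -3.7]
gripper_width: 0.105
```

```bash
python3 go.py .507 .015 .121 8.6; python3 - <<'E'
from h import *
for n in("scene",):
    p,d=viewer.capture(n); cv2.imwrite(f"pics/{n}8.png",p[:,:,::-1])
E
```

```text
t 15.5 tcp [0.5306 0.018  0.2033] F [-0.5 -0.7 -3.7] M [-0.06 -0.14 -0.03] w 0.105
[[-0.145, -0.989, -0.017], [0.007, -0.018, 1.0], [-0.989, 0.145, 0.01]] [ 18.   21.  -14.1  -3.4 -62.7 -15.3]
grasp now [0.5232 0.0183 0.1529] shift mm [-15.9  -2.9 -31.9] units [-0.266 -0.048 -0.532] turn units [-0.072  0.031 -0.015]
```

View pics/scene8.png

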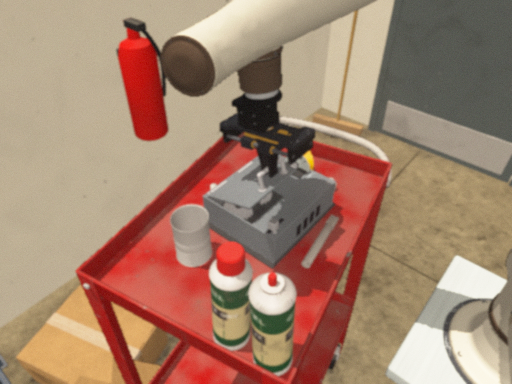

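The cover rises freely (front edge lifted, about 3.7 N). I'll keep swinging it along the arc.

Emit:
move_arm(series=[[[0,0.36,0,0.163,0,0.14,0],[0,0.36,0,0.177,0,0.125,0],[0,0.36,0,0.188,0,0.11,0],[0,0.36,0,0.2,0,0.09,0],[0,0,0,0,0,0,0]]])

```text
time_s: 16.18
tcp_pos: [0.5676, 0.0183, 0.2267]
ee_rot: [[-0.354, -0.935, -0.013], [0.008, -0.017, 1.0], [-0.935, 0.354, 0.014]]
wrist_force: [-1.7, -0.8, -2.9]
gripper_width: 0.105
```

```bash
python3 go.py .507 .015 .121 20; python3 - <<'E'
import numpy as np
from h import *
s=r.sense(); g=s["tcp_pos"]+.051*s["ee_rot"][:,0]
dx,dz=g[0]-.615,g[2]-.083; print(np.hypot(dx,dz), np.arctan2(38,-108)-np.arctan2(dz,dx))
E
```

```text
t 16.18 tcp [0.5676 0.0183 0.2267] F [-1.7 -0.8 -2.9] M [-0.12 -0.17  0.01] w 0.105
[[-0.354, -0.935, -0.013], [0.008, -0.017, 1.0], [-0.935, 0.354, 0.014]] [ 15.6  28.1   0.4  -6.  -82.2 -12.8]
grasp now [0.5495 0.0188 0.179 ] shift mm [-43.1  -3.1 -57.8] units [-0.719 -0.051 -0.963] turn units [-0.099 -0.09   0.011]
0.11620472793046235 0.6338567443148442
```

Emit:
move_arm(series=[[[0,0.33,0,0.2,0,0.085,0],[0,0.33,0,0.205,0,0.07,0],[0,0.33,0,0.21,0,0.055,0],[0,0.2,0,0.13,0,0.025,0],[0,0,0,0,0,0,0],[0,0,0,0,0,0,0]]])

```text
time_s: 16.92
tcp_pos: [0.6057, 0.0189, 0.2387]
ee_rot: [[-0.508, -0.861, -0.01], [0.008, -0.017, 1.0], [-0.861, 0.508, 0.016]]
wrist_force: [-2.5, -1.5, -1.7]
gripper_width: 0.104
```

```bash
python3 - <<'E'
import numpy as np
from h import *
s=st(); g=s["tcp_pos"]+.051*s["ee_rot"][:,0]
dx,dz=g[0]-.615,g[2]-.083; print(g,np.hypot(dx,dz), np.arctan2(38,-108)-np.arctan2(dz,dx))
for n in("scene","top"):
    p,d=viewer.capture(n); cv2.imwrite(f"pics/{n}9.png",p[:,:,::-1])
    W=cloud(n,d); q=W.reshape(-1,3)
    s=q[(q[:,2]>.15)&(q[:,2]<.18)&(q[:,0]>.45)&(q[:,0]<.6)&(abs(q[:,1]+.08)<.02)]
    if len(s)>10:
        A=np.c_[2*s,np.ones(len(s))]; x=np.linalg.lstsq(A,(s**2).sum(1),rcond=None)[0]; print(n,len(s),"ball",x[:3])
    m=(q[:,1]>.07)&(q[:,1]<.108)&(q[:,2]>.1)&(q[:,2]<.21)&(q[:,0]>.48)&(q[:,0]<.66)
    print(n,m.sum(),np.degrees(np.arctan(np.polyfit(q[m,2],q[m,0],1))) if m.sum()>9 else "", q[m].min(0),q[m].max(0))
E
```

```text
t 16.93 tcp [0.6057 0.0189 0.2387] F [-2.5 -1.5 -1.7] M [-0.12 -0.64  0.08] w 0.104
[[-0.508, -0.861, -0.01], [0.008, -0.017, 1.0], [-0.861, 0.508, 0.016]] [ 13.9  35.3  13.   -7.6 -97.4 -12.1]
[0.57974296 0.01928043 0.19478572] 0.11721393642705263 0.9269494447705549
scene 105 ball [ 0.53023334 -0.07848176  0.16237046]
scene 258 [10.83370207 26.65434856] [0.50774007 0.07002059 0.11261258] [0.58662003 0.10745064 0.18055875]
top 137 ball [ 0.52902374 -0.07980834  0.16520472]
top 696 [-42.02981277  34.61822997] [0.5079649  0.07011009 0.10029832] [0.60549576 0.10797854 0.18591011]
```

View pics/scene9.png

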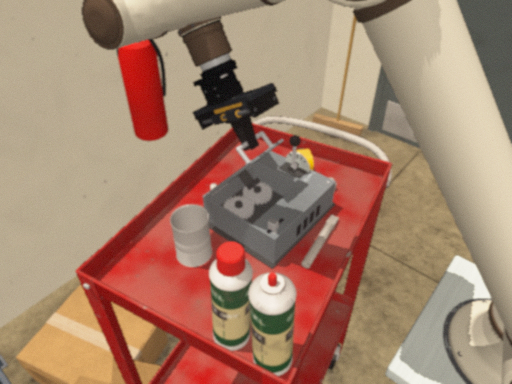

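View pics/top9.png

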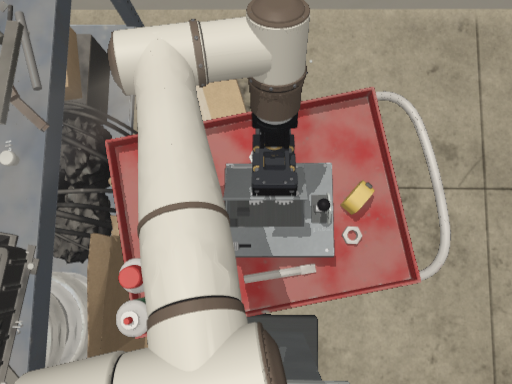

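Emit:
move_arm(series=[[[0,0,0,0,0,0,0],[0,0,0,0,0,0,0],[0,0,0,0,0,0,0]]])

```text
time_s: 17.4
tcp_pos: [0.6054, 0.0188, 0.2387]
ee_rot: [[-0.507, -0.862, -0.01], [0.009, -0.017, 1.0], [-0.862, 0.507, 0.016]]
wrist_force: [-1.4, -0.5, -1.6]
gripper_width: 0.101
```

```bash
python3 - <<'E'
from h import *
s=st(); g=s["tcp_pos"]+.051*s["ee_rot"][:,0]
dx,dz=g[0]-.615,g[2]-.083; print(g, np.arctan2(38,-108)-np.arctan2(dz,dx))
p,d=viewer.capture("top"); q=cloud("top",d).reshape(-1,3)
m=(q[:,1]>.07)&(q[:,1]<.108)&(q[:,0]>.53)&(q[:,0]<.605)&(q[:,2]>.1)&(q[:,2]<.2)
k=np.polyfit(q[m,0],q[m,2],1); print(m.sum(),k,"cover rad",np.arctan(-k[0]), (q[m,2]-np.polyval(k,q[m,0])).std())
for t in ("tin","tape","chisel","nut","bolt"):
    W=q.reshape(384,512,3)
    for x in spotter.trace("top",t)[:1]: print(t,x["conf"],np.nanmedian(W[x["mask"]],0).round(3))
E
```

```text
t 17.4 tcp [0.6054 0.0188 0.2387] F [-1.4 -0.5 -1.6] M [-0.09 -0.57 -0.02] w 0.101
[[-0.507, -0.862, -0.01], [0.009, -0.017, 1.0], [-0.862, 0.507, 0.016]] [ 13.9  35.2  12.9  -7.6 -97.3 -12.1]
[0.57952292 0.01926728 0.19471397] 0.9249750205707106
585 [-1.03413424  0.73070892] cover rad 0.8021773088728806 0.008311629076883756
tape 0.69 [ 0.557 -0.167  0.063]
chisel 0.78 [0.388 0.002 0.016]
nut 0.59 [ 0.476 -0.164  0.02 ]
```

```bash
python3 - <<'E'
from h import *
p,d=viewer.capture("top"); q=cloud("top",d).reshape(-1,3)
m=(q[:,1]>.07)&(q[:,1]<.108)&(q[:,0]>.52)&(q[:,0]<.62)&(q[:,2]>.08)&(q[:,2]<.22)
a=q[m][:,[0,2]].astype(np.float32)
best=(0,)
rng=np.random.default_rng(0)
for _ in range(500):
    i,j=rng.choice(len(a),2,False); v=a[j]-a[i]; L=np.linalg.norm(v)
    if L<.03: continue
    k=abs((a-a[i])@np.array([-v[1],v[0]])/L)<.0025
    if k.sum()>best[0]: best=(k.sum(),k)
l=cv2.fitLine(a[best[1]],cv2.DIST_HUBER,0,.001,.001).ravel(); print(len(a),best[0],np.arctan2(abs(l[1]),abs(l[0])),np.sign(l[0]*l[1]),a[best[1]].min(0),a[best[1]].max(0))
E
```

```text
744 637 0.8825784 -1.0 [0.5346928  0.08145725] [0.6197106  0.18453118]
```

```bash
python3 -c "
from station import r
print(r.finish_job())"
```

```text
the job is handed in; nothing more can be done
None
```

I finished the job and handed it in at about 17.5 s. The handover gives no verdict, so what follows is from my own last checks.

**What I did**
- **Lever:** I set it upright before touching anything else.
- **Tug:** The cover rose about 4 mm at the handle and then stopped hard at about 15 N, so the catch was holding it.
- **Release slide:** I pushed it about 18 mm to its end stop. The push force reached 25 N there.
- **Cover:** I took hold of the handle again, swung the cover open and left the gripper holding it.

**Last checks**
- **Cover angle:** about 0.92 rad (53°) worked out from the gripper position, and 0.88 rad from an outlier-resistant line fit to the depth data. A first plain fit gave 0.80 rad with a scatter of 8 mm; I put that down to other parts in the data. All three are inside the 0.75 to 1.3 rad band.
- **Grip:** the fingers still close on the bar, about 9 mm apart against its 10 mm thickness, with the force reading steady at 2 N.
- **Lever:** the ball is within 2 mm of straight above the pivot, roughly 0.02 rad.
- **Bystanders:** tape, chisel and nut measured within 5 mm of where they started. The last detector run did not report the tin or the bolt. The tin looks untouched in the last scene picture. The bolt I could not check, as the gripper hides it from above.

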